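# Feed two bolts through the hanging chute, head up

## Robot

A 6-joint arm with a two-finger parallel gripper is mounted at the origin on the work surface. World frame = base frame: x ahead of the robot, y to its left, z up, the work surface at z = 0. Lengths are in mm, angles in rad, forces in N, time in s.
With the tool pointing down it reaches from about 250 to 850 mm from the base axis. Payload 12.5 kg.
Tool frame: the origin (TCP) lies midway between the tips of the shut fingers; the grasp point (between the pads) lies 19 mm behind it (ctrl.tcp_to_grasp is the distance from the TCP to the grasp point, in mm); y points along the fingers, z is the direction in which the jaws open and shut, and the axes are right-handed (so a half turn about y gives the same grasp; the last joint's range is limited). The gripper opens to 93 mm and grips with 3 to 60 N. Pads are 15 mm wide; open, the fingers measure 128 mm over their backs; the gripper's body (75 mm by 188 mm) begins 65 mm behind the grasp point.
Start: joints at [-1.239, 0.351, 1.652, -0, 1.139, -0.085], TCP at [222.677, -502.891, 218.633] pointing down, gripper open.
Joint ranges: [-2.75, 2.75], [-0.79, 2.1], [0.01, 2.65], [-1.57, 4.71], [0.07, 3.14], [-2.87, 2.87]. Speed limits (rad/s): [2.22, 2.22, 2.79, 3.14, 3.14, 3.14].

## Interface

Orientations are given as a unit quaternion [w, x, y, z].
In Python, from station import ctrl gives the robot as it stands. The module is installed in compiled form; this text tells all that it offers.
- The arm moves only by the tool jog_arm, never from a script. Its argument "increments" is a list that holds one entry, the list of rows, each a list of 5 numbers: the gripper's target within -1 to 1 (shut at 1, half-way at 0, fully open at -1), then the shift along the world's x, y, z in mm, then the turn about the world's z in degrees. A call has 1 to 5 rows; each row is the pose to reach, as a shift and turn from the pose commanded when the call began; what a row does not reach only later rows make up. A row lasts 1/8 s, in which the tool goes at most 62.5 mm and 10.7 degrees, less where a joint would pass 70% of its speed; a pose out of reach is approached as far as the arm can. A call with a gripper value outside its range is refused whole. The fingers move at their own pace and stop on an object; "force" is the grip in N (left out, the last holds). Time passes only in rows, so rows that repeat a pose let the fingers close. It gives the time, the measured TCP pose, the force and the opening at its end, in the units of the state.
- ctrl.state(): the state, without advancing time (a new reading comes with each control period).
- ctrl.camera(name): name is "scene" or "top"; returns a dict with "color" (480x640x3 uint8, red, green, blue), "fx", "fy", "cx", "cy" (pixels), "position" and "attitude" of the camera in the world. Camera axes: x right, y down, z forward; pixel columns grow to the right and rows downward; lengths in mm; the calibration is good to about 2 mm. A picture is of the moment at which its call begins. There is no depth.
- ctrl.job_done(): hands the job in, once; it reports no verdict.
The state is a dict: "t": time; "q": joint angles; "qvel": joint speeds; "effort": joint torques, N m; "eef_pos": TCP position; "orientation": TCP orientation; "contact_force": force on the tool from outside, world axes, zero at the start; "wrist_torque": the same for the moment, N m; "grip_width": opening from 0.0 (shut) to 1.0 (fully open).
Only numpy, scipy, OpenCV 4.12 (cv2) and the standard library are available. Lean on these libraries where they do the work, as an engineer would, in place of code of your own. Each camera call takes 0.05 s, during which the arm holds its last target.

## Task

Get the bolts ready for the mill: swing the orange stop bar down across the low end of the sloping chute, then feed in first the blue-headed bolt and after it the red-headed bolt, each into the upper half of the chute so that it slides down to the bottom. Both must end hanging head up in the slot, blue at the stop and red against blue. Leave the yellow-headed bolt and all the other things where they are.

Things in the scene. Friction and masses are not known exactly. Their poses are not given: they have to be found in the camera images.
- rails: fixed chute: two steel rails with an open slot between, 370 mm long, on legs. Origin: mid-slot, level with the rails' top faces, 165 mm above the table. y runs UPHILL along the slot (slope 25 degrees), x level across it, z square to the rail tops. Slot 26 mm wide; outer edges at x +-42 with lips 6 mm high (x 36 to 42); leg tops out to x +-58, below the rail tops. Place and yaw vary
- feed (a point): mid-slot point in the upper half, at y = +80 mm of the rails' frame, level with the rail tops (blue end plate at y = 185). A bolt laid along the slot and let go just above it, either end uphill, drops its shank through the slot, hangs by its head about square to the rails (centre about 26 mm under the rail tops), and slides down by itself; the rails are slippery. Laid across, it jams
- gate (a joint): angle (rad) of the orange stop bar: 0 = shut, lying across the slot; grows as it swings up and back, to 1.65 (square to the rails). Hinge parallel to the rails' y axis at x = -50, y = -155, z = +10 mm of the rails' frame; shut, the bar points from it along the rails' +x. Starts at 1.05 to 1.5, stays where left; about 1 to 2 N at its far half swings it
- gate_push (a point): point on the stop bar's outer (when shut, upper) face, 80 mm from the hinge along the bar and 26 mm square off that line. Bar 105 mm long, 14 mm wide along the slot; shut, it stands 2 to 36 mm above the rail tops, with a small tab reaching down into the slot whose uphill face (y = -133 mm of the rails' frame) stops the first bolt's shank, its axis then at y = -122 mm
- blue_center (a point): aluminium bolt, 100 mm long, 135 to 220 g: round shank 22 mm thick, 76 mm long; blue hex head 40 mm across flats, 24 mm thick. Point: on its axis, half-way along (head from +26 to +50 mm); z axis along the bolt towards the head. Starts lying on the table on its head and shank tip, pointing any way, the axis 17 mm up at this point and rising 7 degrees to the head
- red_center (a point): aluminium bolt, 100 mm long, 135 to 220 g: round shank 22 mm thick, 76 mm long; red hex head 40 mm across flats, 24 mm thick. Point: on its axis, half-way along (head from +26 to +50 mm); z axis along the bolt towards the head. Starts lying on the table on its head and shank tip, pointing any way, the axis 17 mm up at this point and rising 7 degrees to the head
- yellow_center (a point): bystander: the same bolt with a yellow head (same point and axes), not to be moved
- blue: the blue-headed bolt, same point as point blue_center
- red: the red-headed bolt, same point as point red_center
- spraycan_mark (a point): bystander: green spray can standing, 54 mm across, 160 mm tall; point half-way up
- screwdriver_mark (a point): bystander: screwdriver lying, 190 mm long; point near its middle
- wrench_mark (a point): bystander: flat wrench lying, 180 mm long; point near its middle
- offcut_mark (a point): bystander: flat wood offcut 90 x 130 x 18 mm; its centre
- mug_mark (a point): bystander: blue mug, 80 mm across, 90 mm tall; point half-way up
- carton_mark (a point): bystander: small cardboard carton 110 x 80 x 60 mm; its centre
Mind the look-alikes: they are no part of the job. What is shaped like the red but turquoise is not meant.

How it is judged:
By the outcome, as a careful person would: the job done as asked, in the order asked, and still so for the second after the job is handed in, with the robot touching nothing.
It also fails if it takes over 61 s, if anything falls off the work surface, if the arm or the gripper's body presses on something with over 40 N, if the wrist force passes 120 N, or if a joint passes its speed limit or range.

## Working session

There is one attempt and no reset: what is moved stays moved. The work goes in short steps, Python scripts to look and compute and a tool call to move; the robot and the scene stay as the last step left them, time stands still between calls to the robot, and variables do not carry over. Pictures are saved under pics/ and viewed, and the job is handed in when it is done.

Besides the shell and the picture viewer there is one more tool, called after "Request:" by a JSON object that holds its "op" and its "data", one argument or row to a line. jog_arm: Moves the arm, as the interface text tells. Its arguments: {"type":"object","properties":{"increments":{"type":"array","items":{"type":"array","items":{"type":"array","items":{"type":"number"}}}},"force":{"type":"number"}},"required":["increments"]}

```bash
mkdir -p pics; python3 - <<'E'
from station import ctrl
import cv2, pickle
for n in ("scene","top"):
    c=ctrl.camera(n); pickle.dump(c,open(f"pics/{n}0.pkl","wb"))
    cv2.imwrite(f"pics/{n}0.png",c["color"][:,:,::-1])
    print(n,{k:v for k,v in c.items() if k!="color"})
print(ctrl.state(), ctrl.tcp_to_grasp)
E
```

```text
scene {'fx': 589.2939075508936, 'fy': 589.2939075508936, 'cx': 318.55021995512067, 'cy': 238.4296814574534, 'position': array([1126.34232943,  718.49265719, 1007.62622154]), 'attitude': array([-0.14187935,  0.33467915,  0.85255302, -0.3755176 ])}
top {'fx': 452.57578048876184, 'fy': 452.57578048876184, 'cx': 323.4719260277638, 'cy': 231.29804432161592, 'position': array([ 419.65901676,    2.45746876, 1158.33584796]), 'attitude': array([-0.02518907,  0.7095517 , -0.70389218,  0.02092116])}
{'t': 0.1, 'q': array([-1.23860771e+00,  3.51200725e-01,  1.65230686e+00,  6.63976188e-06,
        1.13909002e+00, -8.46150353e-02]), 'qvel': array([-8.57437259e-04, -2.02338910e-03, -2.08627487e-03, -3.82047025e-04,
       -6.01398119e-05, -9.37232801e-05]), 'effort': array([ 3.65865053e-04, -4.98030603e+01, -2.85707241e+01,  7.00489827e-02,
        2.38667463e-02, -3.73616274e-05]), 'eef_pos': array([ 222.5866737 , -502.63710201,  218.16543164]), 'orientation': array([ 0.14625523, -0.14633874,  0.69215995, -0.69145425]), 'contact_force': array([0.18830808, 0.11162738, 0.13990984]), 'wrist_torque': array([0.04251655, 0.0097638 , 0.02181262]), 'grip_width': 0.9969945717396115} 18.8
```

View pics/scene0.png

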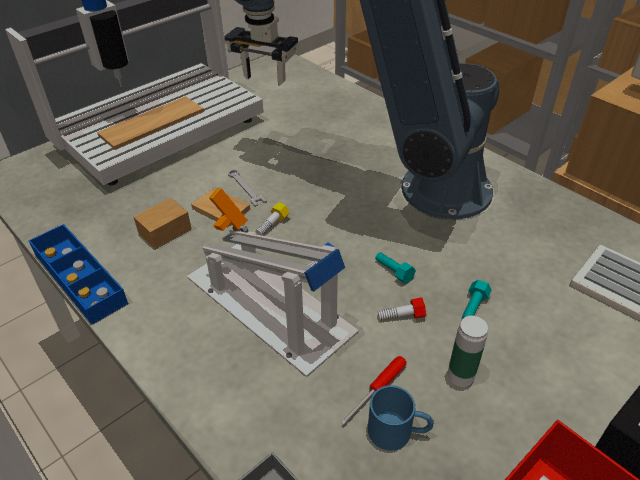

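View pics/top0.png

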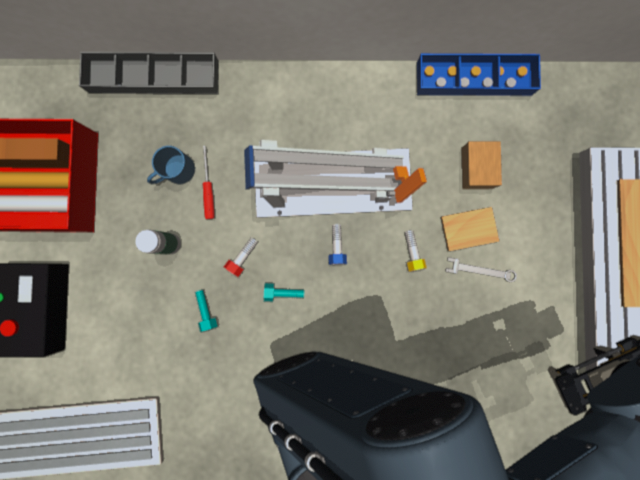

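```bash
python3 - <<'E'
import cv2
t=cv2.imread("pics/top0.png"); s=cv2.imread("pics/scene0.png")
cv2.imwrite("pics/t_rail.png",cv2.resize(t[130:230,235:435],None,fx=4,fy=4,interpolation=cv2.INTER_CUBIC))
cv2.imwrite("pics/t_bolts.png",cv2.resize(t[215:345,185:435],None,fx=3.2,fy=3.2,interpolation=cv2.INTER_CUBIC))
cv2.imwrite("pics/s_rail.png",cv2.resize(s[175:375,180:440],None,fx=3,fy=3,interpolation=cv2.INTER_CUBIC))
E
```

```text
(no output)
```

View pics/t_rail.png

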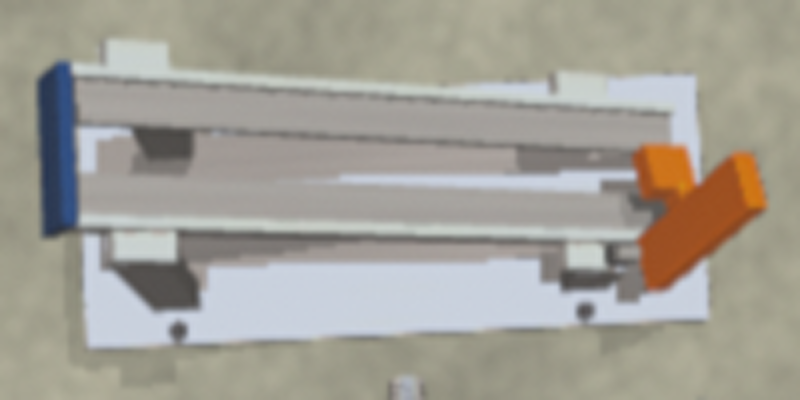

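View pics/t_bolts.png

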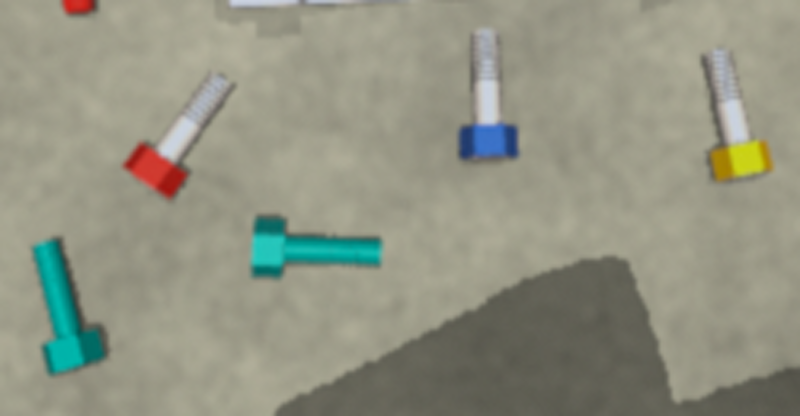

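View pics/s_rail.png

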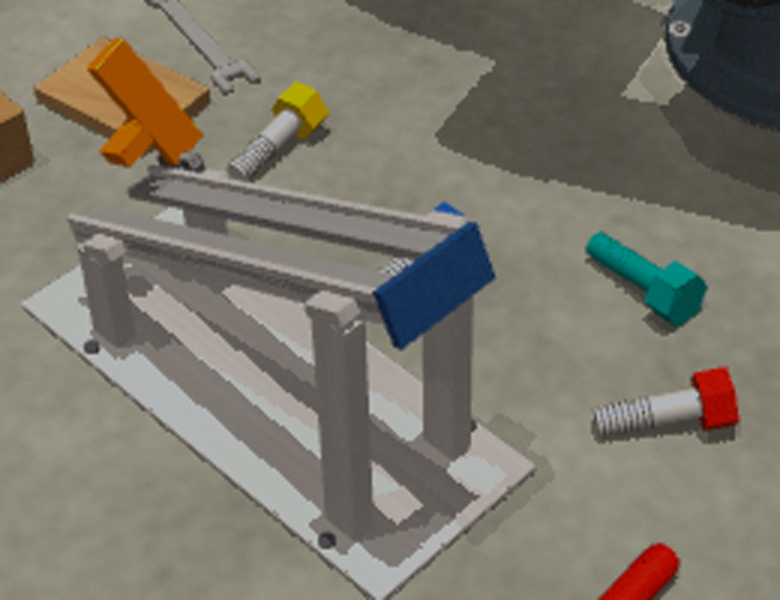

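```bash
cat > h.py <<'E'
import numpy as np, cv2, pickle
from scipy.optimize import least_squares
from scipy.spatial.transform import Rotation as R
def load(n): return pickle.load(open(f"pics/{n}.pkl","rb"))
def proj(c,P):
    q=c["attitude"]; Rm=R.from_quat([q[1],q[2],q[3],q[0]]).as_matrix()
    p=(np.atleast_2d(P)-c["position"])@Rm
    return np.c_[c["fx"]*p[:,0]/p[:,2]+c["cx"],c["fy"]*p[:,1]/p[:,2]+c["cy"]]
S=np.radians(25)
def railT(p):
    # p: x,y,yaw(yaw: rails x axis rel. world x)
    Rm=R.from_euler("z",p[2]).as_matrix()@R.from_euler("x",S).as_matrix()
    return Rm,np.array([p[0],p[1],165.])
def rail2w(p,P):
    Rm,t=railT(p); return np.atleast_2d(P)@Rm.T+t
def boltw(p,P):
    # p: x,y,heading of head
    z=R.from_euler("z",p[2]).apply([np.cos(np.radians(7)),0,np.sin(np.radians(7))])
    y=R.from_euler("z",p[2]).apply([0,1.,0]); x=np.cross(y,z)
    return np.atleast_2d(P)@np.array([x,y,z])+np.array([p[0],p[1],17.])
a=np.radians(np.arange(0,360,60)+30)
HEX=np.array([[23.09*np.cos(t),23.09*np.sin(t),z] for z in(26,50) for t in a])
E
cat > fit.py <<'E'
from h import *
T=load("top0");Sc=load("scene0")
tc=lambda x,y:(x/4+235,y/4+130)
sc=lambda x,y:(x/3+180,y/3+175)
# (cam, px, rail x, z, y or None)
obs=[(T,tc(200,76),42,6,None),(T,tc(620,106),42,6,None),(T,tc(200,233),-42,6,None),(T,tc(520,239),-42,6,None),
(T,tc(250,133),13,0,None),(T,tc(560,147),13,0,None),(T,tc(250,177),-13,0,None),(T,tc(560,190),-13,0,None),
(T,tc(672,108),42,6,-185),(Sc,sc(70,217),42,6,-185),(T,tc(73,64),42,6,185),(T,tc(78,230),-42,6,185)]
def res(v):
    r=[];k=3
    for c,px,x,z,y in obs:
        if y is None: yy=v[k];k+=1
        else: yy=y
        r+=list(proj(c,rail2w(v[:3],[x,yy,z]))[0]-px)
    return r
n=sum(o[4] is None for o in obs)
s=least_squares(res,[600,0,0]+[0]*n,x_scale=[100,100,.1]+[100]*n,loss="soft_l1")
print("rail",s.x[:3],np.round(res(s.x),1).reshape(-1,2)[-4:].tolist(),np.abs(res(s.x)).max())
rp=s.x[:3]; np.save("rail.npy",rp)
def mask(c,name):
    h=cv2.cvtColor(c["color"],cv2.COLOR_RGB2HSV)
    H,Sa,V=h[...,0].astype(int),h[...,1],h[...,2]
    m={"blue":(abs(H-111)<10),"red":(H<6)|(H>174),"yellow":abs(H-29)<6}[name]&(Sa>130)&(V>60)
    return m
boxes={"blue":[(T,(325,248,350,270)),None],"red":[(T,(220,255,250,280)),(Sc,(405,290,432,325))],"yellow":[(T,(402,255,432,275)),(Sc,(268,200,292,222))]}
tips={"blue":[(337.2,224.8)],"red":[(254.5,239.5)],"yellow":[(409,231.5)]}
for n,b in boxes.items():
    if n=="blue": b=b[:1]
    ob=[]
    for c,(x0,y0,x1,y1) in b:
        m=mask(c,n)[y0:y1,x0:x1]; ys,xs=np.nonzero(m); cn,_=cv2.findContours(m.astype(np.uint8),0,1)
        M=cv2.moments(m.astype(np.uint8),True); ob.append((c,M["m10"]/M["m00"]+x0,M["m01"]/M["m00"]+y0,M["m00"]))
    def r(v):
        o=[]
        for c,u,w,_ in ob:
            hu=cv2.convexHull(proj(c,boltw(v,HEX)).astype(np.float32)); M=cv2.moments(hu)
            o+=[M["m10"]/M["m00"]-u,M["m01"]/M["m00"]-w]
        o+=list(proj(T,boltw(v,[[0,0,-50]]))[0]-np.array(tips[n][0]))
        return o
    best=min((least_squares(r,[420+(231-ob[0][2])*2.5,(323-ob[0][1])*2.5,h0],x_scale=[100,100,1],diff_step=1e-4) for h0 in(3.1,2,4)),key=lambda s:s.cost)
    print(n,best.x,"deg",np.degrees(best.x[2]),np.round(best.fun,1),[round(o[3]) for o in ob])
    np.save(n+".npy",best.x)
# overlay
for nm,c in(("top",T),("scene",Sc)):
    im=cv2.resize(c["color"][:,:,::-1],None,fx=4,fy=4,interpolation=cv2.INTER_CUBIC)
    def L(P,col):
        p=(proj(c,P)*4+1.5).astype(int)
        cv2.polylines(im,[p.reshape(-1,1,2)],False,col,1)
    for x,z in((42,6),(-42,6),(13,0),(-13,0)): L(rail2w(rp,[[x,-185,z],[x,185,z]]),(0,0,255))
    L(rail2w(rp,[[-36,80,0],[36,80,0]]),(0,0,255))
    for g in(1.05,1.2,1.35,1.5):
        e=np.array([np.cos(g),0,np.sin(g)]);nn=np.array([-np.sin(g),0,np.cos(g)]);h=np.array([-50,-155,10])
        L(rail2w(rp,[h+[0,0,0],h+105*e,h+105*e+26*nn,h+26*nn]),(0,int(255*(g-1)*2),255-int(255*(g-1)*2)))
    for n in boxes:
        v=np.load(n+".npy"); L(boltw(v,HEX[[0,1,2,3,4,5,0]]),(255,0,255));L(boltw(v,HEX[[6,7,8,9,10,11,6]]),(255,0,255))
        t=np.linspace(0,6.3,20);L(boltw(v,np.c_[11*np.cos(t),11*np.sin(t),0*t-50]),(255,0,255));L(boltw(v,[[0,0,-50],[0,0,50]]),(0,255,0))
    if nm=="top": cv2.imwrite("pics/ov_top.png",im[520:1120,900:1700])
    else: cv2.imwrite("pics/ov_scene.png",im[720:1320,780:1580])
st=R.from_quat([-.14634,.69216,-.69145,.14626]).as_matrix(); print(st)
print("feed",rail2w(rp,[0,80,0]))
E
python3 fit.py
```

```text
rail [ 6.18751627e+02 -1.25138074e+01  5.43535850e-02] [[0.5, -0.7], [-1.3, -1.3], [-0.8, 0.3], [-0.6, -0.4]] 1.345713259545505
blue [462.59272638 -24.91087496   3.13818111] deg 179.8045331561695 [-0.   0.3  0.  -0.3] [144]
red [431.04799484 214.49636636   2.51649084] deg 144.18430429307716 [-0.6 -0.1 -0.7 -0.4 -0.3  0.4] [168, 246]
yellow [ 446.37335172 -216.68331241    3.32774081] deg 190.66550365373638 [-0.7  1.3 -1.6  0.7  0.1  0.2] [126, 152]
[[-9.14384887e-01 -3.18436089e-04  4.04845868e-01]
 [-4.04845982e-01  9.58958983e-04 -9.14384389e-01]
 [-9.70575930e-05 -9.99999489e-01 -1.00577517e-03]]
feed [[614.81268056  59.88374126 198.80946094]]
```

View pics/ov_top.png

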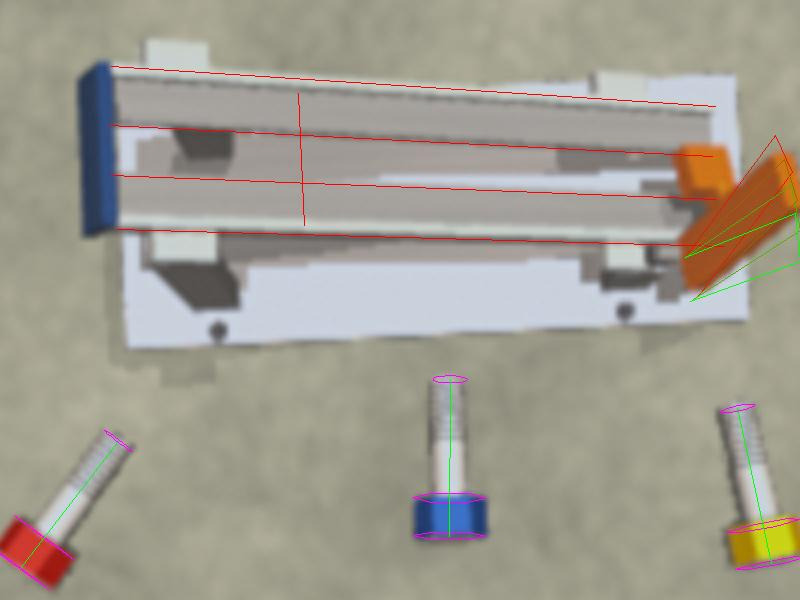

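View pics/ov_scene.png

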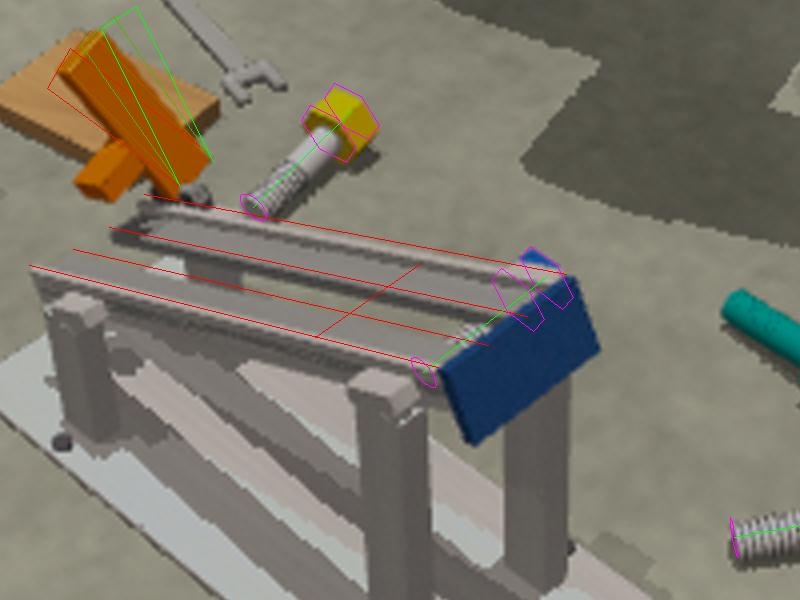

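```bash
python3 - <<'E'
import cv2
s=cv2.imread("pics/scene0.png")
cv2.imwrite("pics/s_rail5.png",cv2.resize(s[215:315,195:355],None,fx=5,fy=5,interpolation=cv2.INTER_CUBIC))
E
```

```text
(no output)
```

View pics/s_rail5.png

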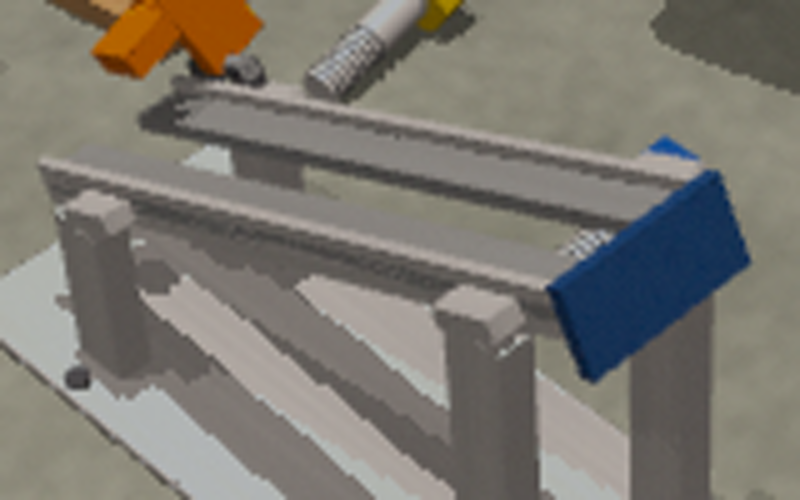

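```bash
python3 - <<'E'
s=open("fit.py").read()
s=s.replace("(T,tc(78,230),-42,6,185)]","""(T,tc(78,230),-42,6,185),
(Sc,s5(150,192),42,6,None),(Sc,s5(450,267),42,6,None),(Sc,s5(250,91),-42,6,None),(Sc,s5(620,157),-42,6,None),
(Sc,s5(250,135),-13,0,None),(Sc,s5(560,207),-13,0,None),(Sc,s5(150,161),13,0,None),(Sc,s5(480,237),13,0,None),
(Sc,s5(42,165),42,6,-185),(Sc,s5(550,291),42,6,185)]""")
s=s.replace("(Sc,sc(70,217),42,6,-185),","")
s=s.replace("# (cam","s5=lambda x,y:(x/5+195-.4,y/5+215-.4)\n# (cam")
s=s.replace("[-4:].tolist()",".tolist()")
open("fit.py","w").write(s)
E
python3 fit.py
```

```text
rail [ 6.19783577e+02 -1.01540464e+01  5.43119191e-02] [[0.0, -0.9], [0.1, -1.5], [0.0, -0.8], [0.0, -0.1], [0.0, -0.3], [-0.0, 0.2], [-0.0, 0.6], [-0.0, 0.5], [-0.5, -1.1], [-2.0, -0.2], [-1.7, -0.9], [0.1, -0.6], [0.1, -0.5], [0.2, -1.3], [0.1, -0.4], [-0.1, 0.4], [0.1, -0.7], [0.2, -1.4], [0.2, -1.2], [-0.8, -0.8], [0.2, -0.3]] 1.9746771501966975
blue [462.59272638 -24.91087496   3.13818111] deg 179.8045331561695 [-0.   0.3  0.  -0.3] [144]
red [431.04799484 214.49636636   2.51649084] deg 144.18430429307716 [-0.6 -0.1 -0.7 -0.4 -0.3  0.4] [168, 246]
yellow [ 446.37335172 -216.68331241    3.32774081] deg 190.66550365373638 [-0.7  1.3 -1.6  0.7  0.1  0.2] [126, 152]
[[-9.14384887e-01 -3.18436089e-04  4.04845868e-01]
 [-4.04845982e-01  9.58958983e-04 -9.14384389e-01]
 [-9.70575930e-05 -9.99999489e-01 -1.00577517e-03]]
feed [[615.84764732  62.2436663  198.80946094]]
```

View pics/ov_scene.png

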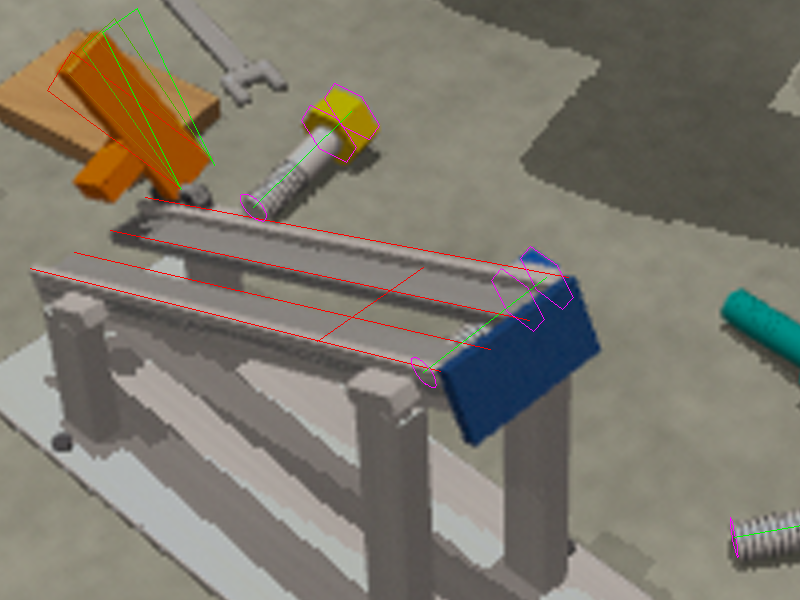

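View pics/ov_top.png

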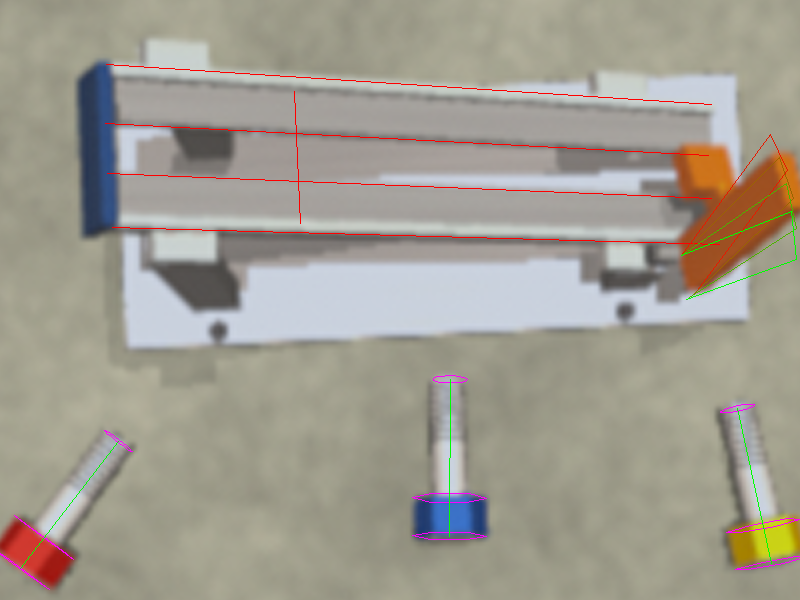

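```bash
python3 - <<'E'
from h import *
rp=np.array([619.3,-11.5,.054])
h=np.array([-50,-155,10])
for g in(1.5,1.3,1.25,1.1,.9,.7,.5,.3,.15,0,-.05):
    e=np.array([np.cos(g),0,np.sin(g)]);n=np.array([-np.sin(g),0,np.cos(g)])
    for r in (80,):
        C=rail2w(rp,h+r*e+26*n)[0]
        print(g,np.round(C,0),"TCP",np.round(C-[17.5,1,0],0), "delta",np.round(C-[17.5,1,0]-[222.6,-502.6,218.2],0))
E
```

```text
1.5 [ 559. -194.  183.] TCP [ 541. -195.  183.] delta [319. 307. -36.]
1.3 [ 575. -194.  185.] TCP [ 558. -195.  185.] delta [335. 307. -33.]
1.25 [ 580. -194.  185.] TCP [ 562. -195.  185.] delta [340. 307. -33.]
1.1 [ 592. -193.  184.] TCP [ 575. -194.  184.] delta [352. 309. -34.]
0.9 [ 608. -190.  180.] TCP [ 591. -191.  180.] delta [368. 311. -38.]
0.7 [ 623. -186.  173.] TCP [ 606. -187.  173.] delta [383. 315. -45.]
0.5 [ 636. -181.  164.] TCP [ 619. -182.  164.] delta [396. 320. -54.]
0.3 [ 647. -175.  152.] TCP [ 629. -176.  152.] delta [407. 326. -66.]
0.15 [ 653. -171.  143.] TCP [ 636. -172.  143.] delta [413. 331. -76.]
0 [ 658. -165.  132.] TCP [ 640. -166.  132.] delta [418. 336. -86.]
-0.05 [ 659. -164.  128.] TCP [ 641. -165.  128.] delta [419. 338. -90.]
```

Request:
{"op": "jog_arm", "data": {
  "increments": [
    [[1, 40, 45, 0, 10], [1, 80, 90, 0, 20], [1, 120, 135, 0, 30], [1, 160, 180, 0, 40], [1, 200, 220, 0, 50]]
  ]
}}

```text
t: 0.72
eef_pos: [423.6, -281.1, 218.6]
orientation: [0.427, -0.427, 0.564, -0.564]
contact_force: [0.6, -0.6, -0.5]
grip_width: 0.511
```

Request:
{"op": "jog_arm", "data": {
  "increments": [
    [[1, 40, 44, -15, 10], [1, 80, 88, -35, 19], [1, 80, 88, -35, 19], [1, 80, 88, -35, 19], [1, 80, 88, -35, 19]]
  ]
}}

```text
t: 1.35
eef_pos: [502.2, -195.9, 184.0]
orientation: [0.512, -0.512, 0.488, -0.488]
contact_force: [-0.0, 0.1, -0.9]
grip_width: 0.01
```

```bash
cat > snap.py <<'E'
import sys
from station import ctrl
import cv2,pickle
tag=sys.argv[1]; out=[]
for n,b in (("scene",sys.argv[2]),("top",sys.argv[3])):
    if b=="-": continue
    c=ctrl.camera(n); pickle.dump(c,open(f"pics/{n}{tag}.pkl","wb"))
    x0,y0,x1,y1=map(int,b.split(",")); im=c["color"][y0:y1,x0:x1,::-1]
    f=min(790/(x1-x0),300/(y1-y0)) if sys.argv[2]!="-" and sys.argv[3]!="-" else min(790/(x1-x0),590/(y1-y0))
    im=cv2.resize(im,None,fx=f,fy=f,interpolation=cv2.INTER_CUBIC); out.append(im); print(n,"scale",round(f,3))
w=max(i.shape[1] for i in out)
cv2.imwrite(f"pics/snap{tag}.png",cv2.vconcat([cv2.copyMakeBorder(i,0,0,0,w-i.shape[1],cv2.BORDER_CONSTANT) for i in out]))
s=ctrl.state(); print(s["t"],s["eef_pos"].round(1),s["contact_force"].round(1),s["q"].round(2),round(s["grip_width"],3))
E
python3 snap.py 1 150,60,450,320 330,80,480,240
```

```text
scene scale 1.154
top scale 1.875
1.45 [ 502.3 -195.9  184. ] [-0.  -0.  -0.5] [-0.46  0.37  1.72 -0.    1.05 -0.51] 0.004
```

View pics/snap1.png

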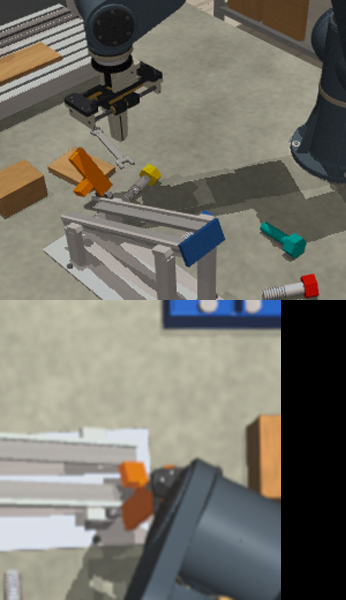

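Request:
{"op": "jog_arm", "data": {
  "increments": [
    [[1, 20, 0, 0, 0], [1, 40, 1, 0, 0], [1, 55, 1, 0, 0], [1, 65, 2, 0, 0], [1, 73, 2, 0, 0]]
  ]
}}

```text
t: 2.08
eef_pos: [575.7, -193.1, 183.7]
orientation: [-0.512, 0.512, -0.488, 0.487]
contact_force: [-1.2, -0.3, 0.4]
grip_width: 0.007
```

Request:
{"op": "jog_arm", "data": {
  "increments": [
    [[1, 8, 1, -2, 0], [1, 16, 3, -4, 0], [1, 23, 5, -7, 0], [1, 31, 7, -11, 0], [1, 38, 9, -16, 0]]
  ]
}}

```text
t: 2.7
eef_pos: [614.3, -183.7, 167.4]
orientation: [0.512, -0.512, 0.487, -0.487]
contact_force: [-0.1, 0.3, 2.5]
grip_width: 0.004
```

Request:
{"op": "jog_arm", "data": {
  "increments": [
    [[1, 6, 3, -4, 0], [1, 12, 6, -10, 0], [1, 17, 9, -16, 0], [1, 21, 12, -22, 0], [1, 24, 15, -28, 0]]
  ]
}}

```text
t: 3.32
eef_pos: [637.9, -168.7, 139.2]
orientation: [0.512, -0.512, 0.487, -0.487]
contact_force: [1.0, -0.1, 2.2]
grip_width: 0.004
```

```bash
python3 snap.py 2 180,100,380,300 340,120,460,240
```

```text
scene scale 1.5
top scale 2.5
3.425 [ 637.5 -168.4  138.7] [-0.2  0.7  0.3] [-0.33  0.63  1.41  0.    1.1  -0.38] 0.003
```

View pics/snap2.png

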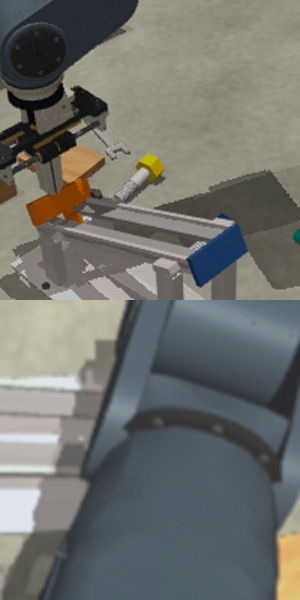

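Bar is almost across; push the rest slowly until the force rises.

Request:
{"op": "jog_arm", "data": {
  "increments": [
    [[1, 1, 1, -3, 0], [1, 1, 2, -5, 0], [1, 2, 2, -7, 0], [1, 2, 2, -8, 0]]
  ]
}}

```text
t: 3.92
eef_pos: [639.6, -167.3, 134.0]
orientation: [-0.512, 0.513, -0.487, 0.488]
contact_force: [-10.7, 1.2, 24.2]
grip_width: 0.003
```

Request:
{"op": "jog_arm", "data": {
  "increments": [
    [[1, 0, 0, 30, 0], [1, 0, 0, 75, 0], [-1, -50, 20, 85, 10], [-1, -100, 45, 85, 20], [-1, -150, 80, 85, 30]]
  ]
}}

```text
t: 4.55
eef_pos: [487.9, -86.4, 216.6]
orientation: [0.622, -0.622, 0.336, -0.337]
contact_force: [-0.2, 0.2, 1.1]
grip_width: 0.278
```

Request:
{"op": "jog_arm", "data": {
  "increments": [
    [[-1, -20, 30, 0, 10], [-1, -40, 62, -20, 20], [-1, -40, 62, -50, 30], [-1, -40, 62, -80, 40], [-1, -40, 62, -100, 50]]
  ]
}}

```text
t: 5.18
eef_pos: [449.1, -24.8, 115.5]
orientation: [0.706, -0.706, 0.042, -0.041]
contact_force: [0.2, 0.6, 0.3]
grip_width: 0.818
```

Request:
{"op": "jog_arm", "data": {
  "increments": [
    [[-1, 0, 0, 0, 7], [-1, 0, 0, 0, 7], [-1, 0, 0, 0, 7]]
  ]
}}

```text
t: 5.55
eef_pos: [449.8, -24.9, 116.9]
orientation: [-0.707, 0.707, -0.002, 0.002]
contact_force: [-0.2, 0.2, 0.3]
grip_width: 1.001
```

```bash
python3 snap.py 3 180,160,480,360 230,130,450,290;python3 - <<'E'
from station import ctrl
from h import *
q=ctrl.state()["orientation"];z=R.from_quat([q[1],q[2],q[3],q[0]]).apply([0,0,1]);print(np.degrees(np.arctan2(z[1],z[0])))
E
```

```text
scene scale 1.5
top scale 1.875
5.65 [449.8 -24.9 116.9] [-0.  -0.7  0.4] [-0.16  0.32  1.99 -0.    0.83 -1.73] 1.002
89.77489142882727
```

View pics/snap3.png

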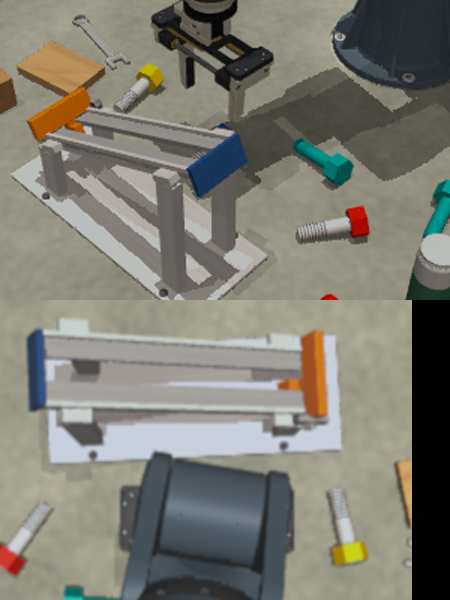

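Request:
{"op": "jog_arm", "data": {
  "increments": [
    [[-1, 0, 0, -40, 0], [-1, 0, 0, -75, 0], [-1, 0, 0, -100, 0], [-1, 0, 0, -112, 0], [-1, 0, 0, -112, 0]]
  ]
}}

```text
t: 6.28
eef_pos: [449.6, -24.9, 4.5]
orientation: [0.707, -0.707, 0.001, -0.001]
contact_force: [-0.6, 0.0, -0.9]
grip_width: 1.001
```

Request:
{"op": "jog_arm", "data": {
  "increments": [
    [[1, 0, 0, 0, 0], [1, 0, 0, 0, 0], [1, 0, 0, 0, 0], [1, 0, 0, 0, 0], [1, 0, 0, 0, 0]]
  ],
  "force": 30
}}

```text
t: 6.9
eef_pos: [449.7, -24.9, 4.7]
orientation: [-0.707, 0.707, -0.001, 0.001]
contact_force: [-0.3, -0.1, 0.3]
grip_width: 0.512
```

Request:
{"op": "jog_arm", "data": {
  "increments": [
    [[1, 0, 0, 0, 0], [1, 0, 0, 0, 0], [1, 0, 0, 0, 0]]
  ]
}}

```text
t: 7.28
eef_pos: [449.7, -24.9, 4.6]
orientation: [-0.707, 0.707, -0.001, 0.001]
contact_force: [0.5, -0.5, 0.6]
grip_width: 0.231
```

Request:
{"op": "jog_arm", "data": {
  "increments": [
    [[1, 0, 0, 50, 0], [1, 0, 0, 110, 0], [1, 0, 10, 170, -10], [1, 0, 20, 225, -20], [1, 20, 40, 255, -30]]
  ]
}}

```text
t: 7.9
eef_pos: [469.7, 15.2, 262.6]
orientation: [0.682, -0.682, 0.185, -0.187]
contact_force: [0.8, -0.1, -2.0]
grip_width: 0.233
```

Request:
{"op": "jog_arm", "data": {
  "increments": [
    [[1, 35, 15, 0, -10], [1, 70, 30, 0, -20], [1, 105, 50, 0, -30], [1, 145, 50, 0, -40], [1, 145, 50, 0, -50]]
  ]
}}

```text
t: 8.52
eef_pos: [616.0, 65.3, 258.2]
orientation: [-0.54, 0.54, -0.457, 0.456]
contact_force: [-0.9, -0.8, -2.7]
grip_width: 0.228
```

Request:
{"op": "jog_arm", "data": {
  "increments": [
    [[1, 0, 0, 0, -7], [1, 0, 0, 0, -7], [1, 0, 0, 0, -7]]
  ]
}}

```text
t: 8.9
eef_pos: [614.5, 65.1, 259.5]
orientation: [-0.513, 0.513, -0.487, 0.486]
contact_force: [0.8, 1.1, -2.7]
grip_width: 0.229
```

```bash
python3 snap.py 4 180,140,400,340 230,130,450,290;python3 - <<'E'
from station import ctrl
from h import *
q=ctrl.state()["orientation"];z=R.from_quat([q[1],q[2],q[3],q[0]]).apply([0,0,1]);print(np.degrees(np.arctan2(z[1],z[0])))
E
```

```text
scene scale 1.5
top scale 1.875
9.0 [614.6  65.1 259.6] [-0.2 -0.3 -1.4] [ 0.03  0.44  1.42 -0.    1.29 -0.02] 0.23
2.9806885983676774
```

View pics/snap4.png

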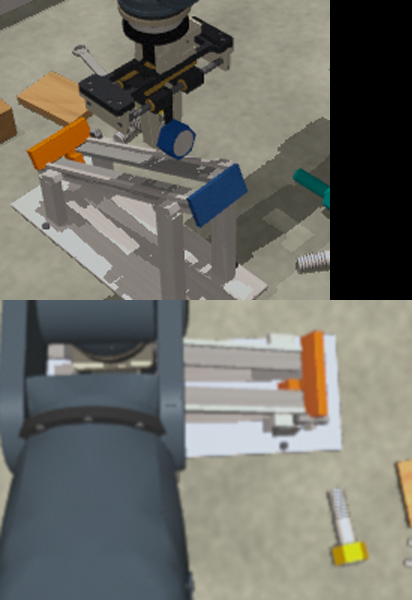

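Request:
{"op": "jog_arm", "data": {
  "increments": [
    [[1, 1, 0, -12, 0], [1, 1, 0, -24, 0], [1, 1, 0, -29, 0], [1, 1, 0, -29, 0]]
  ]
}}

```text
t: 9.5
eef_pos: [615.5, 65.1, 230.1]
orientation: [-0.512, 0.513, -0.487, 0.487]
contact_force: [0.3, 0.3, -1.8]
grip_width: 0.226
```

```bash
python3 snap.py 5 240,190,360,300 -;  python3 - <<'E'
from h import *
c=load("scene5")
rp=np.array([619.3,-11.5,.054])
im=c["color"][190:300,240:360,::-1]; f=5.36
im=cv2.resize(im,None,fx=f,fy=f,interpolation=cv2.INTER_CUBIC)
def L(P,col):
    p=((proj(c,P)-[240,190]+.5)*f).astype(int); cv2.polylines(im,[p.reshape(-1,1,2)],False,col,1)
for x,z in((42,6),(-42,6),(13,0),(-13,0)): L(rail2w(rp,[[x,-185,z],[x,185,z]]),(0,0,255))
# expected bolt: grasp at axis tcp+14, s=12
import json
from station import ctrl
e=ctrl.state()["eef_pos"]; h=np.radians(93); d=np.array([np.cos(h)*np.cos(.122),np.sin(h)*np.cos(.122),np.sin(.122)])
g=e+[0,0,14]; 
y=np.array([-np.sin(h),np.cos(h),0]);x=np.cross(y,d)
P=HEX@np.array([x,y,d])+g-12*d
L(P[[0,1,2,3,4,5,0]],(255,0,255));L(P[[6,7,8,9,10,11,6]],(255,0,255)); L(np.array([g-62*d,g+38*d]),(0,255,0))
cv2.imwrite("pics/ov5.png",im)
E
```

```text
scene scale 5.364
9.55 [615.7  65.1 230.6] [-0.1  0.3 -1.6] [ 0.03  0.47  1.45 -0.    1.23 -0.02] 0.232
```

View pics/ov5.png

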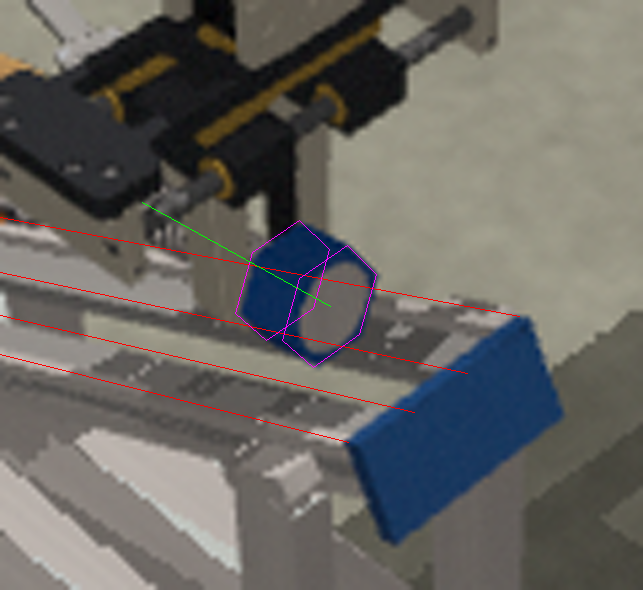

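View pics/snap5.png

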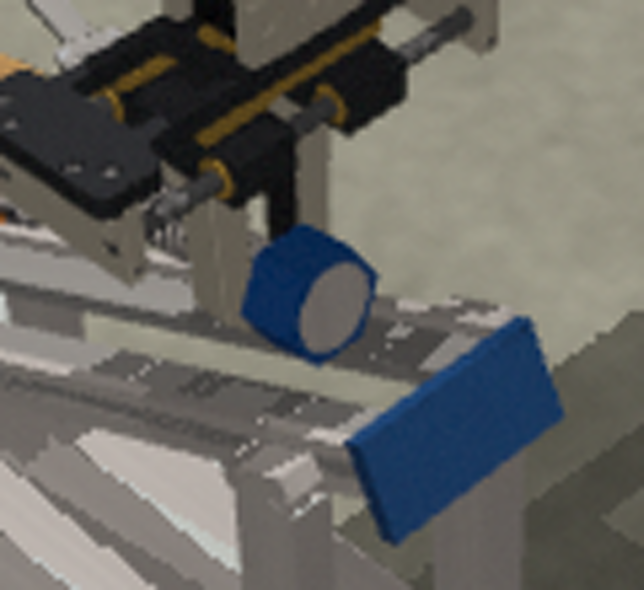

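Request:
{"op": "jog_arm", "data": {
  "increments": [
    [[1, 0, 0, -3, 0], [1, 0, 0, -5, 0], [1, 0, 0, -6, 0], [1, 0, 0, -6, 0]]
  ]
}}

```text
t: 10.05
eef_pos: [615.7, 65.1, 224.6]
orientation: [0.512, -0.512, 0.487, -0.487]
contact_force: [0.2, 0.3, -2.3]
grip_width: 0.23
```

Request:
{"op": "jog_arm", "data": {
  "increments": [
    [[1, 0, 0, -1, 0], [1, 0, 0, -3, 0], [1, 0, 0, -3, 0]]
  ]
}}

```text
t: 10.42
eef_pos: [615.6, 65.1, 221.4]
orientation: [-0.512, 0.513, -0.487, 0.487]
contact_force: [0.4, -0.3, -2.5]
grip_width: 0.228
```

Request:
{"op": "jog_arm", "data": {
  "increments": [
    [[-1, 0, 0, 0, 0], [-1, 0, 0, 0, 0], [-1, 0, 0, 0, 0], [-1, 0, 0, 0, 0], [-1, 0, 0, 0, 0]]
  ]
}}

```text
t: 11.05
eef_pos: [615.7, 65.2, 221.7]
orientation: [0.512, -0.512, 0.487, -0.487]
contact_force: [-0.0, 0.0, -0.4]
grip_width: 0.721
```

```bash
python3 snap.py 6 180,160,400,340 230,130,450,290
```

```text
scene scale 1.667
top scale 1.875
11.15 [615.7  65.2 221.6] [ 0.6  0.3 -1.1] [ 0.03  0.47  1.46  0.    1.21 -0.02] 0.803
```

View pics/snap6.png

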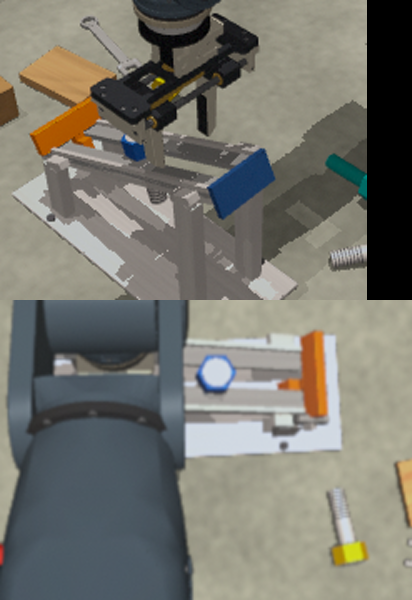

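Request:
{"op": "jog_arm", "data": {
  "increments": [
    [[-1, 0, 0, 40, 0], [-1, -45, 35, 45, 10], [-1, -90, 70, 45, 20], [-1, -135, 105, 45, 30], [-1, -175, 140, 0, 40]]
  ]
}}

```text
t: 11.78
eef_pos: [444.6, 203.0, 228.1]
orientation: [0.65, -0.648, 0.279, -0.282]
contact_force: [0.6, 1.4, -1.4]
grip_width: 0.999
```

Request:
{"op": "jog_arm", "data": {
  "increments": [
    [[-1, -19, 16, -50, 10], [-1, -19, 16, -110, 11], [-1, -19, 16, -110, 11], [-1, -19, 16, -110, 11]]
  ]
}}

```text
t: 12.28
eef_pos: [427.0, 217.8, 118.2]
orientation: [0.673, -0.672, 0.219, -0.22]
contact_force: [0.2, 0.5, 0.3]
grip_width: 0.999
```

```bash
python3 snap.py 7 170,160,470,360 200,130,420,290;python3 - <<'E'
from station import ctrl
from h import *
q=ctrl.state()["orientation"];z=R.from_quat([q[1],q[2],q[3],q[0]]).apply([0,0,1]);print(np.degrees(np.arctan2(z[1],z[0])))
E
```

```text
scene scale 1.5
top scale 1.875
12.375 [427.3 217.8 118.5] [ 0.6 -0.1  0.9] [ 0.37  0.36  1.92  0.    0.85 -0.57] 1.0
53.83087064034688
```

View pics/snap7.png

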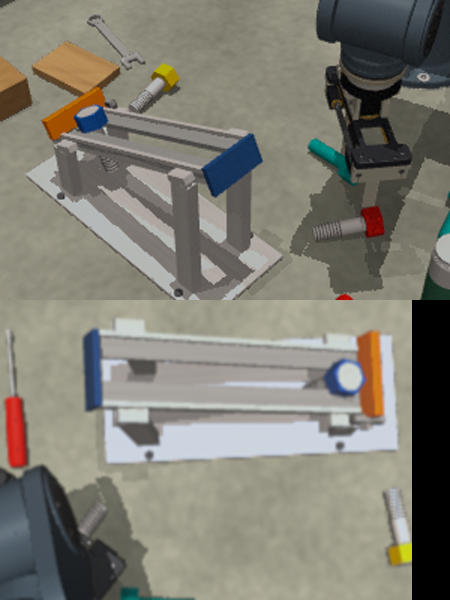

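Request:
{"op": "jog_arm", "data": {
  "increments": [
    [[-1, -6, 4, -40, 0], [-1, -6, 4, -80, 0], [-1, -6, 4, -105, 0], [-1, -6, 4, -114, 0], [-1, -6, 4, -114, 0]]
  ]
}}

```text
t: 13.0
eef_pos: [420.5, 221.7, 3.1]
orientation: [0.673, -0.672, 0.219, -0.22]
contact_force: [-0.3, 0.4, -0.8]
grip_width: 1.0
```

Request:
{"op": "jog_arm", "data": {
  "increments": [
    [[1, 0, 0, 0, 0], [1, 0, 0, 0, 0], [1, 0, 0, 0, 0], [1, 0, 0, 0, 0], [1, 0, 0, 0, 0]]
  ],
  "force": 30
}}

```text
t: 13.62
eef_pos: [419.8, 221.5, 2.3]
orientation: [0.672, -0.672, 0.219, -0.219]
contact_force: [-0.1, -0.1, 0.8]
grip_width: 0.513
```

Request:
{"op": "jog_arm", "data": {
  "increments": [
    [[1, 0, 0, 0, 0], [1, 0, 0, 0, 0], [1, 0, 0, 0, 0]]
  ]
}}

```text
t: 14.0
eef_pos: [419.8, 221.5, 2.3]
orientation: [0.672, -0.672, 0.219, -0.219]
contact_force: [0.0, 0.2, -0.2]
grip_width: 0.228
```

Request:
{"op": "jog_arm", "data": {
  "increments": [
    [[1, 0, 0, 50, 0], [1, 0, 0, 110, 0], [1, 0, 0, 170, -10], [1, 0, 0, 225, -20], [1, 25, -20, 257, -30]]
  ]
}}

```text
t: 14.62
eef_pos: [444.5, 202.1, 262.1]
orientation: [0.593, -0.591, 0.386, -0.387]
contact_force: [1.1, 0.1, -2.3]
grip_width: 0.231
```

Request:
{"op": "jog_arm", "data": {
  "increments": [
    [[1, 45, -35, 0, -10], [1, 90, -70, 0, -20], [1, 135, -105, 0, -21], [1, 170, -136, 0, -21], [1, 170, -136, 0, -21]]
  ]
}}

```text
t: 15.25
eef_pos: [615.9, 63.3, 258.0]
orientation: [-0.511, 0.512, -0.488, 0.488]
contact_force: [-0.1, 0.5, -1.7]
grip_width: 0.229
```

```bash
python3 snap.py 8 180,140,400,340 230,130,450,290;python3 - <<'E'
from station import ctrl
from h import *
q=ctrl.state()["orientation"];z=R.from_quat([q[1],q[2],q[3],q[0]]).apply([0,0,1]);print(np.degrees(np.arctan2(z[1],z[0])))
E
```

```text
scene scale 1.5
top scale 1.875
15.35 [614.3  65.6 258.6] [-0.4  0.3 -1.2] [ 0.03  0.44  1.42  0.    1.28 -0.02] 0.227
2.850131137909821
```

View pics/snap8.png

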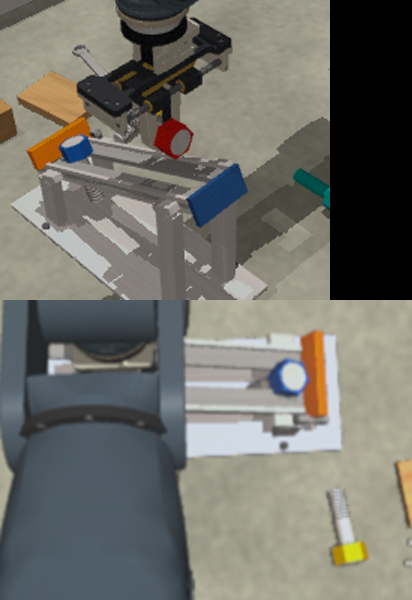

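Red held like blue was. Lower to TCP z≈220 and release.

Request:
{"op": "jog_arm", "data": {
  "increments": [
    [[1, 1, 0, -15, 0], [1, 1, 0, -28, 0], [1, 1, 0, -35, 0], [1, 1, 0, -38, 0], [1, 1, 0, -38, 0]]
  ]
}}

```text
t: 15.98
eef_pos: [615.8, 65.6, 221.2]
orientation: [0.512, -0.512, 0.487, -0.487]
contact_force: [-0.5, -0.1, -0.9]
grip_width: 0.228
```

```bash
python3 snap.py 9 240,190,360,300 -
```

```text
scene scale 5.364
16.025 [615.9  65.6 221.5] [-0.3 -0.4 -1. ] [ 0.03  0.47  1.46  0.    1.21 -0.02] 0.229
```

View pics/snap9.png

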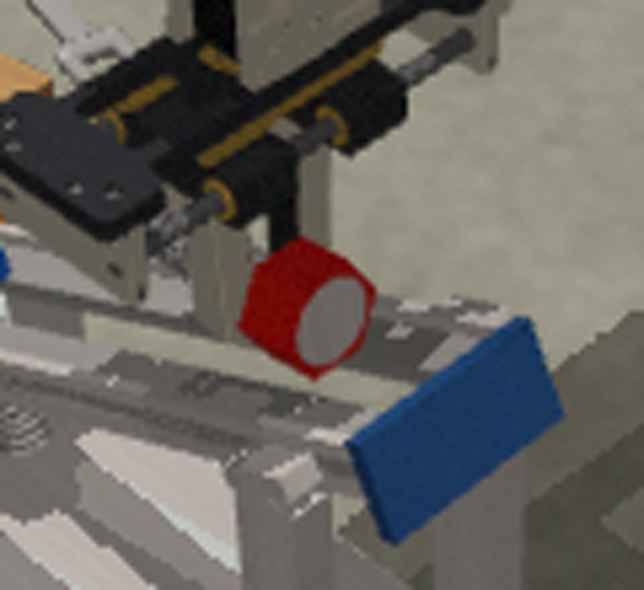

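Request:
{"op": "jog_arm", "data": {
  "increments": [
    [[1, 0, 0, -1, 0], [-1, 0, 0, -1, 0], [-1, 0, 0, -1, 0], [-1, 0, 0, -1, 0], [-1, 0, 0, -1, 0]]
  ]
}}

```text
t: 16.65
eef_pos: [615.8, 65.6, 220.3]
orientation: [0.512, -0.512, 0.487, -0.487]
contact_force: [-0.1, -0.6, -0.6]
grip_width: 0.607
```

Request:
{"op": "jog_arm", "data": {
  "increments": [
    [[-1, 0, 0, 0, 0], [-1, 0, 0, 30, 0], [-1, 0, 0, 60, 0], [-1, -60, 30, 60, 0], [-1, -110, 60, 60, 0]]
  ]
}}

```text
t: 17.27
eef_pos: [504.7, 125.7, 280.3]
orientation: [0.512, -0.512, 0.488, -0.488]
contact_force: [0.2, 0.9, -0.2]
grip_width: 0.996
```

Request:
{"op": "jog_arm", "data": {
  "increments": [
    [[-1, -50, 30, 0, 0], [-1, -100, 60, 0, 0], [-1, -100, 60, 0, 0], [-1, -100, 60, 0, 0], [-1, -100, 60, 0, 0]]
  ]
}}

```text
t: 17.9
eef_pos: [406.9, 184.9, 280.1]
orientation: [-0.512, 0.512, -0.488, 0.488]
contact_force: [-0.4, 0.4, -0.3]
grip_width: 0.998
```

```bash
python3 snap.py 10 180,160,380,300 270,130,430,230
```

```text
scene scale 2.143
top scale 3.0
18.0 [406.7 184.9 280. ] [-0.5 -0.2 -0.2] [ 0.32  0.09  1.82 -0.    1.23  0.27] 0.999
```

View pics/snap10.png

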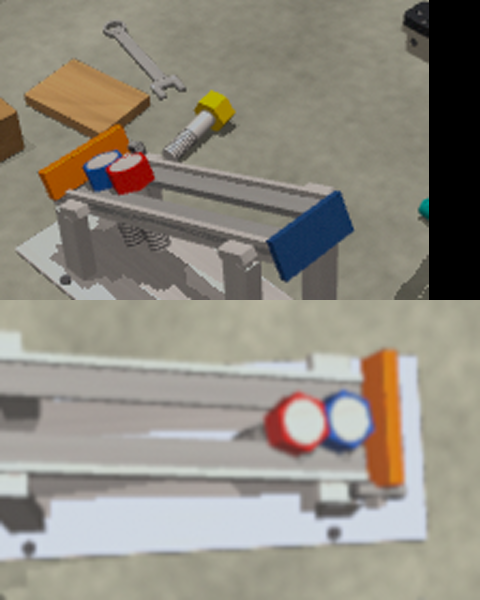

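```bash
python3 - <<'E'
from h import *
rp=np.array([619.3,-11.5,.054]); out=[]
for n,(x0,y0,x1,y1),f in(("scene10",(190,210,280,285),8),("top10",(340,140,420,205),8)):
    c=load(n); im=cv2.resize(c["color"][y0:y1,x0:x1,::-1],None,fx=f,fy=f,interpolation=cv2.INTER_CUBIC)
    def L(P,col):
        p=((proj(c,P)-[x0,y0]+.5)*f).astype(int); cv2.polylines(im,[p.reshape(-1,1,2)],False,col,1)
    t=np.linspace(0,6.3,30)
    for y,col in((-122,(255,255,0)),(-79,(0,255,255))):
        for z in(0,24): L(rail2w(rp,np.c_[20*np.cos(t),y+20*np.sin(t),0*t+z]),col)
    for z in(2,36): L(rail2w(rp,[[-50,-162,z],[55,-162,z],[55,-148,z],[-50,-148,z],[-50,-162,z]]),(0,255,0))
    out.append(im)
w=max(i.shape[1] for i in out)
im=cv2.vconcat([cv2.copyMakeBorder(i,0,0,0,w-i.shape[1],0) for i in out]); im=cv2.resize(im,None,fx=.53,fy=.53); cv2.imwrite("pics/ov10.png",im)
cv2.imwrite("pics/ov10s.png",out[0])
E
```

```text
(no output)
```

View pics/ov10.png

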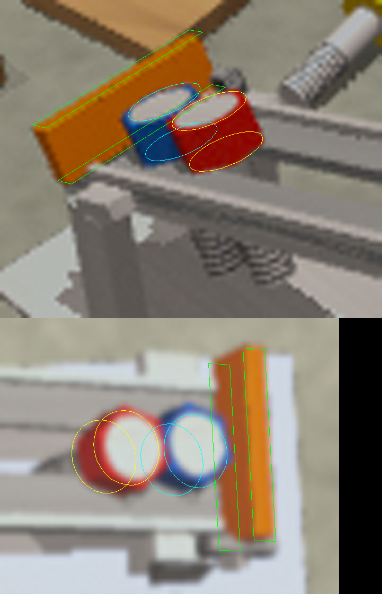

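View pics/ov10s.png

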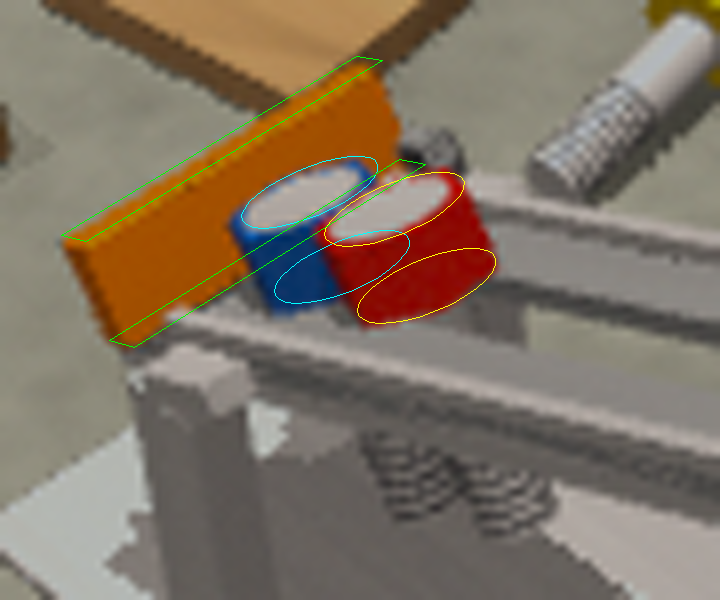

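```bash
python3 snap.py 11 0,0,640,480 -; python3 - <<'E'
from h import *
a=load("scene0")["color"].astype(int);b=load("scene11")["color"].astype(int);e=load("scene10")["color"].astype(int)
for nm,(x0,y0,x1,y1) in dict(yellow=(256,200,292,238),can=(448,316,490,390),driver=(340,355,408,425),mug=(366,386,434,448),carton=(132,198,192,246),turq1=(374,250,416,284),turq2=(462,278,492,320),offcut=(190,186,210,210),wrench=(228,168,268,204)).items():
    print(nm,round(np.abs(a-b)[y0:y1,x0:x1].mean(),1))
print("settle",np.abs(e-b)[205:285,190:300].max())
E
```

```text
scene scale 1.229
18.05 [406.6 184.9 280. ] [ 0.4 -0.2  0. ] [ 0.32  0.09  1.82 -0.    1.23  0.27] 0.998
yellow 2.1
can 2.2
driver 2.2
mug 1.9
carton 2.1
turq1 22.3
turq2 5.4
offcut 2.5
wrench 3.3
settle 40
```

View pics/snap11.png

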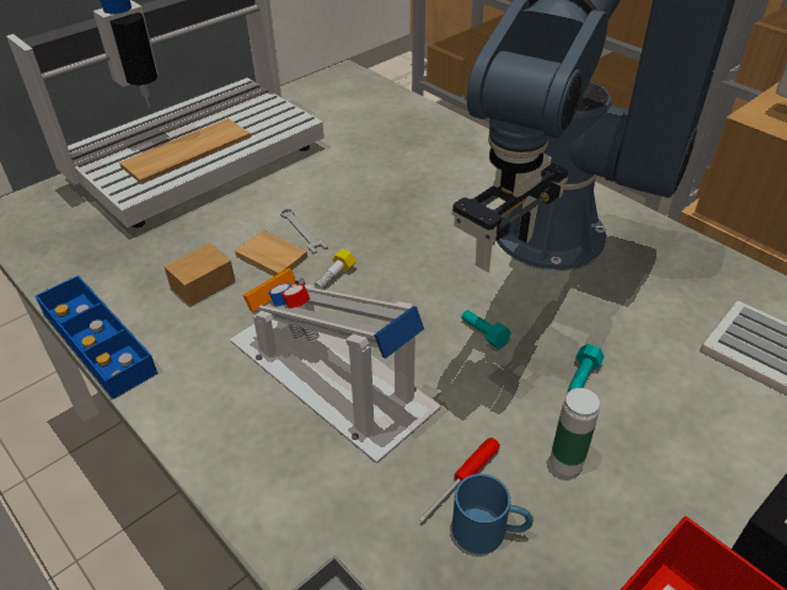

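Request:
{"op": "jog_arm", "data": {
  "increments": [
    [[-1, 0, 0, 0, 0], [-1, 0, 0, 0, 0], [-1, 0, 0, 0, 0], [-1, 0, 0, 0, 0], [-1, 0, 0, 0, 0]]
  ]
}}

```text
t: 18.68
eef_pos: [406.1, 185.3, 280.2]
orientation: [-0.512, 0.512, -0.487, 0.487]
contact_force: [0.6, 0.0, -0.0]
grip_width: 1.0
```

```bash
python3 snap.py 12 190,200,300,290 -; python3 - <<'E'
from h import *
b=load("scene12")["color"].astype(int);e=load("scene11")["color"].astype(int)
d=np.abs(e-b)
print(d[205:285,190:300].max(),d[205:285,190:300].mean(),d[380:460,360:440].max(),d[380:460,360:440].mean())
a=load("scene0")["color"].astype(int)
h=lambda c:cv2.cvtColor(c.astype(np.uint8),cv2.COLOR_RGB2HSV)[250:284,374:416]
for c in(a,b):
    m=(abs(h(c)[...,0].astype(int)-87)<8)&(h(c)[...,1]>150); print(np.argwhere(m).mean(0),m.sum())
E
```

```text
scene scale 6.556
18.725 [406.1 185.3 280.3] [ 0.5 -0.1 -0.1] [0.32 0.09 1.82 0.   1.23 0.27] 1.003
16 0.8657954545454546 15 1.1166145833333334
[17.66733068 23.14940239] 502
[17.71031746 23.30555556] 504
```

View pics/snap12.png

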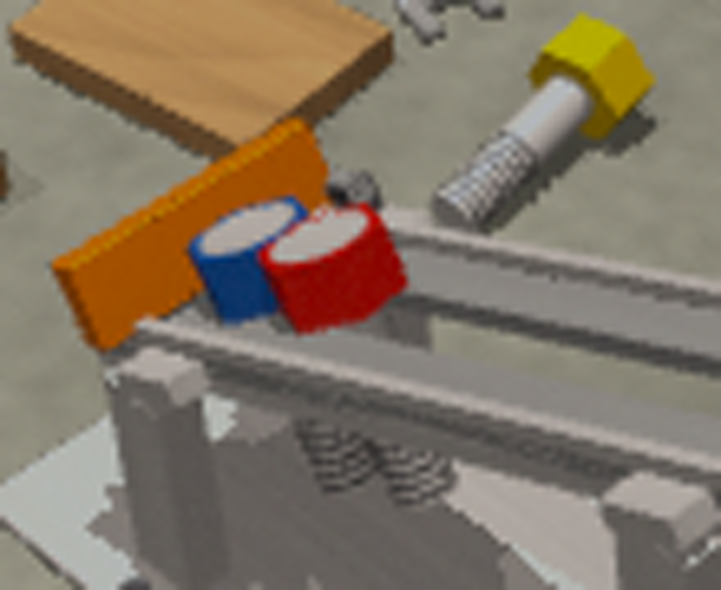

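All at rest: blue at the stop, red against it, both heads up.

```bash
python3 -c "
from station import ctrl
print(ctrl.job_done())"
```

```text
the job is handed in; nothing more can be done
None
```

I swung the orange stop bar shut, then fed in the blue-headed bolt and after it the red-headed one, each at the feed point with its head uphill. Both slid down by themselves. The job was handed in at about 18.7 s of the 61 s allowed.

**Final position:** the last pictures show the bar lying across the slot. Both bolts hang head up and square to the rails, blue at the stop with red against it. They agree with the expected outlines to within a few millimetres, which is about as good as the rail fit (±2 mm). Two pictures 0.67 s apart showed no movement beyond image noise.

**Forces:** the highest force I read was about 26 N, fingertips against the shut bar. I only read it at the end of each move.

**Other things:** the yellow bolt, can, screwdriver, mug, carton, offcut and wrench look unchanged. Two checks disagreed at first:
- **First turquoise bolt:** its image region differed clearly from the start (22 against about 2 elsewhere). That was the arm's shadow; the bolt's centre had moved by less than 0.2 px.
- **Second turquoise bolt:** its region differed slightly (5.4). It looks to be in the same place, but I did not measure it separately.

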